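Tip a standing meal box into the marked bay

ROBOT

A 6-joint arm with a two-finger parallel gripper is mounted at the origin on a cart in front of the work surface, level with it; the furniture and walls round the work are solid. World frame = base frame: x ahead of the robot, y to its left, z up, the work surface at z = 0. Lengths are in mm, angles in degrees, forces in N, time in s.
With the tool pointing down it reaches from about 350 to 850 mm from the base axis. Payload 8.1 kg.
Tool frame: the origin (TCP) lies between the finger pads; the fingertips stand 17 mm ahead of it and the grasp point (between the pads) lies 2 mm behind it; z points along the fingers, y is the line along which they close (so a half turn about z gives the same grasp; the last joint's range is limited). The gripper opens to 85 mm and grips with 20 to 120 N. Pads are 22 mm wide; open, the fingers measure 114 mm over their backs; the gripper's body (76 mm by 85 mm) begins 54 mm behind the grasp point. The pads swing forward as they close: fully open they stand 13 mm farther back than shut.
Start: joints at [63.862, 7.471, 85.268, -0, 87.261, -4.893], TCP at [217.396, 559.235, 222.792] pointing down, gripper open.
Joint ranges: [-169.43, 169.43], [-51.17, 129.36], [1.28, 143.12], [-76.62, 256.62], [0, 156.53], [-152.29, 152.29]. Speed limits (degrees/s): [136.94, 136.94, 159.86, 180, 180, 180].

INTERFACE

Orientations are given as [roll, pitch, yaw] about the fixed x, y, z axes, in that order (R = Rz(yaw) Ry(pitch) Rx(roll)).
In Python, from bench import sense, snapshot, hand_in, trace, place_of gives the robot as it stands.
- The arm moves only by the shell command python3 -m handwheel 'ROWS' [FORCE]. ROWS is JSON, a list of rows, each a list of 7 numbers: the opening, from -1 (shut) to 1 (fully open), then the shift along the tool's x, y, z in cm, then the turn, a rotation vector about the tool's x, y, z in rad. A call has 1 to 12 rows; each row shifts and turns the commanded pose from where the row before left it, along the tool's axes as they then stand; what a row does not reach is not made up. A row lasts 1/12 s, in which the tool goes at most 41.7 mm and 7.16 degrees, less where a joint would pass 70% of its speed; a pose out of reach is approached as far as the arm can. A call with a gripper value outside its range is refused whole. The fingers move at their own pace and stop on an object; FORCE is the grip in N (left out, the last holds). Time passes only in rows, so rows that do not move let the fingers close. It gives the time, the measured TCP pose, the force, the opening and the grip force at its end, in the units of the state.
- sense(): the state, without advancing time (a new reading comes with each control period).
- snapshot(name): name is "side" or "top"; returns a dict with "image" (384x512x3 uint8, red, green, blue), "intrinsics" (3x3 intrinsics, pixels), "k1" (the pictures are not rectified: a ray, as slopes to the right and down, at radius r is drawn at 1 + k1 r^2 times it, then the intrinsics apply), "R" (3x3) and "t" (3): a world point X has camera coordinates R X + t. Camera axes: x right, y down, z forward; pixel columns grow to the right and rows downward; lengths in mm; the calibration is good to about 2 mm. A picture is of the moment at which its call begins. There is no depth.
- hand_in(): hands the job in; it is judged then, once.
Trained networks look in a picture, given as the dict that the camera call returned (one of the last four; its "shot" number tells which), for a name from the list of things; names that differ only in an ending like _2 or _b are one class to them, and where a whole thing is asked for, a point or a joint stands for the part that bears it (a point fixed in the world has none). Each returns a list of dicts, best first, with "conf" (0 to 1); they miss things now and then, are a little off and sometimes report something else, mostly with a low value. They report only what shows in the picture. A call takes as long as a camera call.
- trace(picture, query): "pixels" (384x512 bool, what is visible of it).
- place_of(picture, query): "location" ([x, y, z] in mm, in world coordinates, good to about 4 mm: a listed point, or the origin of a listed thing).
The state is a dict: "time": time; "joint_pos": joint angles; "qd": joint speeds; "joint_efforts": joint torques, N m; "tool_pos": TCP position; "tcp_rot": TCP orientation; "ft_force": force on the tool from outside, world axes, zero at the start; "wrist_torque": the same for the moment, N m; "finger_gap": finger opening in mm; "grip_force": force on a finger pad.
Only numpy, scipy, OpenCV 4.12 (cv2) and the standard library are available. Lean on these libraries where they do the work, as an engineer would, in place of code of your own. Each camera call takes 0.05 s, during which the arm holds its last target. There are 200 camera calls.

TASK

A filled meal box stands on end on the packing mat on the wooden board, a little short of the bay outlined on it. Without picking it up or gripping it, gently slide it, still standing, towards the bay until its leading foot edge is about 2 cm past the near line, then push it high up so that it topples into the bay and lies flat on its base, wholly within the outline (it may cover the lines). Leave everything else where it stands and take the hand away.

Things in the scene. Friction and masses are not known exactly. Their poses are not given: they have to be found in the camera images.
- bay (a point): Centre of the marked bay, on the mat's top face, 68 mm above z = 0. The bay is a rectangle printed on the mat in 6 mm dark lines: 180 mm (x) by 100 mm (y) inside the lines, 192 x 112 mm over them. x axis: level, along the mat, from the end where the box stands towards and over the bay; y across; z up.
- mat: Packing mat: a fixed, thin grey rectangle lying flat on the wooden range-top board (its top is 65 mm above z = 0), 320 mm (x) by 140 mm (y), 3 mm thick; origin at the centre of its underside, axes as the bay's. The bay's centre is 60 mm from it along +x. Its place and direction vary.
- meal_box: Meal box, a closed rigid carton 132 x 64 x 60 mm, about 0.25 kg (varies), standing on end, slightly askew, on the mat's bare end. Origin: centre of its base face. Own x: its 132 mm length (up at the start); y: 64 mm width; z: 60 mm thickness, from base to lid. At the start the base faces the bay (z points away from the bay); the foot covers 60 mm along the mat, 64 mm across.
- box_center (a point): Centre of the meal box, 30 mm from its base; axes as the box. Friction of box on mat is about 0.6 (varies): a push low down slides it, a push near the top (100 mm up or more) tips it over its leading foot edge; once past about 25 degrees it falls on by itself. It is tall: at a low push an upright gripper's body may touch its upper part; lean the tool back, tips leading.
- box_foot (a point): Centre of the box's lower end face as it stands (its foot), 66 mm from the box centre along the box's -x; same axes as the box. Its leading edge is 30 mm ahead of it while standing.
- box_head (a point): Centre of the box's upper end face as it stands (its head), 66 mm from the box centre along the box's +x; same axes as the box.
- tub_a: Bystander: small round lidded plastic sauce tub, 66 x 73 x 37 mm tall. Loose, stands on the wooden board beside the mat; origin at the centre of its underside, z up.
- pot_a: Bystander: small round steel pot, 67 mm across, 52 mm tall. Loose, stands on the wooden board beside the mat; origin at the centre of its underside, z up.
- pot_b: Bystander: small round steel pot, 67 mm across, 52 mm tall. Loose, stands on the wooden board beside the mat; origin at the centre of its underside, z up.
- tin: Bystander: upright food tin, 57 mm across, 72 mm tall. Loose, stands on the wooden board beside the mat; origin at the centre of its underside, z up.

How it is judged (in metres and radians):
On the way, in this order (a step that is already met when the one before it is completed fails the run):
1. the box, still standing, has its leading foot edge over the near line of the bay or up to about 45 mm beyond its inner side (angle between box_center's own x axis and vertical below 0.1 rad and x of box_foot in the frame of bay between -0.126 and -0.075 m), for 0.2 s.
2. the box lies on its base on the mat (angle between box_center's own z axis and vertical below 0.1 rad and height (world z) of box_center below 0.11 m), for 0.2 s.
At the end, for the whole second after the job is handed in: The box rests on its base (within 0.1 rad), head end farthest from where it stood, and does not reach beyond the outer edge of the bay's lines (both end faces' centres within 96 mm of the bay's centre lengthways and 24 mm sideways) (all of step 2 and x of box_foot in the frame of bay between -0.096 and 0.096 m and y of box_foot in the frame of bay between -0.024 and 0.024 m and x of box_head in the frame of bay between -0.096 and 0.096 m and y of box_head in the frame of bay between -0.024 and 0.024 m and x of box_head in the frame of bay above 0.03 m and linear speed of meal_box below 0.01 m/s); the robot touches nothing.
It fails at once if the box is lifted (centre more than 25 mm higher than at the start) (height (world z) of box_center above 0.16 m).
It fails at once if the box is gripped or pushed hard (over 18 N between fingers and box) (contact force between the fingers and meal_box above 18 N).
It fails at once if a bystander is moved by more than 15 mm or knocked over (distance of any of tub_a, pot_a, pot_b, tin from where it was at the start of the episode above 0.015 m or angle between any of tub_a, pot_a, pot_b, tin's own z axis and vertical above 0.3 rad).
It also fails if it takes over 48 s, if anything falls off the work surface, if the arm or the gripper's body presses on something with over 40 N, if the wrist force passes 120 N, or if a joint passes its speed limit or range.

## Working session

There is one attempt and no reset: what is moved stays moved. The work goes in short steps, Python scripts to look and compute and a shell command to move; the robot and the scene stay as the last step left them, time stands still between calls to the robot, and variables do not carry over. Pictures are saved under pics/ and viewed, at most 10 in all, crops included, and the job is handed in when it is done.

```bash
mkdir -p pics; ls
python3 - <<'E'
from bench import *
import cv2,numpy as np
s=sense();print(s['time'],s['tool_pos'],s['tcp_rot'],s['finger_gap'])
ims=[]
for c in ("side","top"):
    p=snapshot(c);ims.append(p['image'])
    C=-np.array(p['R']).T@np.array(p['t']);print(c,'cam at',C.round())
    for q in ("bay","mat","box_center","box_foot","box_head","tub_a","pot_a","tin"):
        r=place_of(p,q);print(c,q,[(round(d['conf'],2),np.round(d['location']).tolist()) for d in r[:3]])
cv2.imwrite('pics/a.png',cv2.cvtColor(cv2.resize(np.vstack(ims),None,fx=.78,fy=.78) if 0 else ims[0],cv2.COLOR_RGB2BGR))
cv2.imwrite('pics/b.png',cv2.cvtColor(ims[1],cv2.COLOR_RGB2BGR))
E
```

```text
pics
0.0 [217.13017168 558.7327781  221.73873479] [-1.79894508e+02 -1.10160059e-02  1.58755405e+02] 85.59320298050729
side cam at [595. 833. 607.]
side bay [(0.91, [591.0, -56.0, 68.0]), (0.48, [629.0, 114.0, 63.0])]
side mat []
side box_center [(0.68, [514.0, 79.0, 133.0])]
side box_foot [(0.75, [515.0, 83.0, 71.0])]
side box_head [(0.87, [516.0, 81.0, 202.0])]
side tub_a [(0.97, [425.0, -6.0, 66.0]), (0.63, [511.0, 81.0, 71.0])]
side pot_a [(0.91, [706.0, -10.0, 66.0]), (0.85, [507.0, -140.0, 64.0])]
side tin [(0.93, [628.0, 112.0, 64.0])]
top cam at [ 483.   14. 1018.]
top bay [(0.71, [596.0, -57.0, 65.0])]
top mat [(0.93, [568.0, -4.0, 66.0])]
top box_center [(0.66, [517.0, 82.0, 133.0])]
top box_foot [(0.57, [513.0, 80.0, 69.0])]
top box_head [(0.78, [513.0, 81.0, 200.0])]
top tub_a [(0.63, [430.0, -11.0, 62.0]), (0.15, [596.0, -59.0, 68.0])]
top pot_a [(0.71, [511.0, -135.0, 69.0]), (0.57, [700.0, -6.0, 68.0])]
top tin [(0.57, [627.0, 112.0, 64.0])]
```

View pics/a.png

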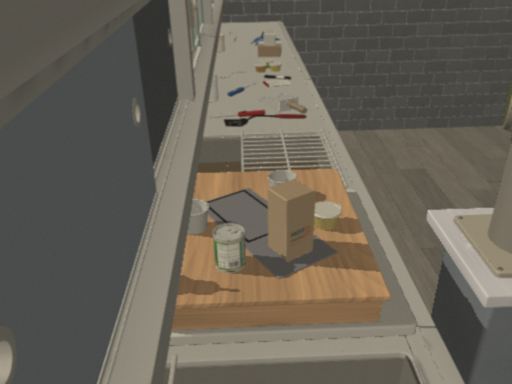

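View pics/b.png

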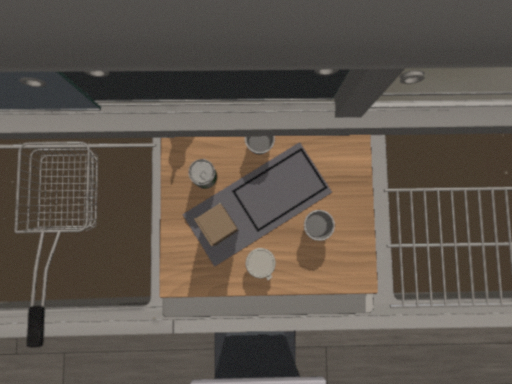

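The side view shows the box standing at about (290,220) on the mat, with the bay behind it. The tin is at (230,248), the tub at (325,215) and the pots at (195,217) and (282,183). The top view shows the bay rectangle around (280,190), the box head at (215,222), and clear space behind the box to the lower left. Next I'll fit the mat direction and the box pose.

```bash
cat > h.py <<'E'
from bench import *
import cv2,numpy as np
from scipy.optimize import minimize
def proj(p,X):
    c=np.atleast_2d(X)@np.array(p['R']).T+np.array(p['t']); u=c[:,:2]/c[:,2:]
    u=u*(1+p['k1']*(u**2).sum(1))[:,None]
    K=np.array(p['intrinsics']); return u@K[:2,:2].T+K[:2,2]
def ground(p,px,z):
    K=np.array(p['intrinsics']); d=(np.atleast_2d(px)-K[:2,2])@np.linalg.inv(K[:2,:2]).T; u=d.copy()
    for _ in range(8): u=d/(1+p['k1']*(u**2).sum(1))[:,None]
    R=np.array(p['R']); C=-R.T@np.array(p['t']); r=np.c_[u,np.ones(len(u))]@R
    return C+r*((z-C[2])/r[:,2])[:,None]
def hull(p,v,size):
    x,y,a=v[:3]; c,s=np.cos(a),np.sin(a); L,W,H,z0=size
    X=np.array([[x+c*i*L/2-s*j*W/2,y+s*i*L/2+c*j*W/2,z0+k*H] for i in(-1,1) for j in(-1,1) for k in(0,1)])
    m=np.zeros((1536,2048),np.uint8)
    h=cv2.convexHull(((proj(p,X)+.5)*4-.5).astype(np.float32)).round().astype(np.int32)
    cv2.fillConvexPoly(m,h,1); return cv2.resize(m.astype(np.float32),(512,384),interpolation=cv2.INTER_AREA)
def fit(pics,masks,v0,size):
    f=lambda v:sum(np.abs(hull(p,[v[0],v[1],v[2]/30],size)-m).sum() for p,m in zip(pics,masks))
    v0=np.array([v0[0],v0[1],v0[2]*30]); S=np.vstack([v0]+[v0+8*e for e in np.eye(3)])
    r=minimize(f,v0,method='Nelder-Mead',options=dict(initial_simplex=S,xatol=.05,fatol=.5)); 
    r=minimize(f,r.x,method='Nelder-Mead',options=dict(initial_simplex=r.x+np.vstack([0*v0,5*np.eye(3)]),xatol=.05,fatol=.5))
    return np.array([r.x[0],r.x[1],r.x[2]/30]),r.fun
def box(v0,size,views=("side","top")):
    P=[];M=[]
    for c in views:
        p=snapshot(c); t=trace(p,"meal_box")
        if t and t[0]['conf']>.3: P.append(p);M.append(t[0]['pixels'].astype(np.float32))
    out=[fit([p],[m],v0,size) for p,m in zip(P,M)]
    return out+[fit(P,M,v0,size)],P
E
python3 - <<'E'
from h import *
p=snapshot("top"); g=cv2.cvtColor(p['image'],cv2.COLOR_RGB2GRAY)
m=np.zeros((384,512),bool)
for d in trace(p,"mat")[:1]: m=d['pixels']; print('mat',d['conf'],m.sum())
fill=cv2.morphologyEx(m.astype(np.uint8),cv2.MORPH_CLOSE,np.ones((9,9)))
ys,xs=np.nonzero(fill); G=ground(p,np.c_[xs,ys],68)[:,:2]
r=cv2.minAreaRect(G.astype(np.float32)); print('mat rect',r)
inside=cv2.erode(fill,np.ones((5,5)))>0
med=np.median(g[inside]); dk=inside&(g<med-15); print(med,dk.sum())
n,l,st,_=cv2.connectedComponentsWithStats(dk.astype(np.uint8),connectivity=8)
k=1+np.argmax(st[1:,4]); ys,xs=np.nonzero(l==k); B=ground(p,np.c_[xs,ys],68)[:,:2]
print('bay rect',st[k],cv2.minAreaRect(B.astype(np.float32)))
o,P=box([514,81,-1.1],(60,64,132,68))
for v,f in o: print('box',v.round(2),np.degrees(v[2]).round(1),round(f))
E
```

```text
mat 0.9 7461
mat rect ((564.0502319335938, -6.818328857421875), (143.56954956054688, 322.6240234375), 31.281394958496094)
92.0 1621
bay rect [232 148  95  84 987] ((597.8545532226562, -54.63111114501953), (121.14061737060547, 192.5323028564453), 31.19893455505371)
box [512.62  83.23  -1.1 ] -63.2 181
box [512.97  79.29  -1.01] -57.7 43
box [512.13  79.44  -1.02] -58.3 266
```

```bash
python3 -m handwheel '[[-0.2,0,0,0,0,0,0.109],[-0.2,0,0,0,0,0,0.109],[-0.2,0,0,0,0,0,0.109],[-0.2,0,0,0,0,0,0.109],[-0.2,0,0,0,0,0,0.109],[-0.2,0,0,0,0,0,0.109],[-0.2,0,0,0,0,-0.1164,0],[-0.2,0,0,0,0,-0.1164,0],[-0.2,0,0,0,0,-0.1164,0],[-0.2,0,0,0,0,-0.1164,0],[-0.2,0,0,0,0,-0.1164,0],[-0.2,0,0,0,0,-0.1164,0]]' 20
cat >> h.py <<'E'
from scipy.spatial.transform import Rotation as Ro
BAY=np.array([595,-57.5,68.]); A=np.radians(-58.7)
BR=np.array([[np.cos(A),-np.sin(A),0],[np.sin(A),np.cos(A),0],[0,0,1]])
def tool():
    s=sense(); R=Ro.from_euler('xyz',s['tcp_rot'],degrees=True).as_matrix()
    return s,np.array(s['tool_pos']),R
def to(b):  # target TCP in bay frame mm -> tool shift cm ; rotation error
    s,P,R=tool(); W=BAY+BR@np.array(b)
    th=np.radians(40); z=BR@[np.sin(th),0,-np.cos(th)]; y=BR[:,1]; Rt=np.c_[np.cross(y,z),y,z]
    print('t',round(s['time'],2),'tcp bay',(BR.T@(P-BAY)).round(1),'shift cm',(R.T@(W-P)/10).round(2),'turn',Ro.from_matrix(R.T@Rt).as_rotvec().round(3),'F',np.round(s['ft_force'],1),'gap',round(s['finger_gap'],1))
    return R
E
python3 -c "
from h import *
R=to([-255,0,130]);print((R.T@BR).round(3))
to([-255,0,31])"
```

```text
time: 2.2
tool_pos: [217.0, 560.1, 224.0]
tcp_rot: [179.8, 40.2, 121.2]
ft_force: [-0.2, 0.8, -0.1]
finger_gap: 34.1
grip_force: 0.0
t 2.2 tcp bay [-724.1   -2.1  156. ] shift cm [-34.14   0.22  32.28] turn [ 0.002  0.004 -0.002] F [-0.2  0.8 -0.1] gap 34.1
[[-0.764  0.002 -0.646]
 [ 0.     1.     0.002]
 [ 0.646  0.002 -0.764]]
t 2.2 tcp bay [-724.1   -2.1  156. ] shift cm [-27.75   0.19  39.84] turn [ 0.002  0.004 -0.002] F [-0.2  0.8 -0.1] gap 34.1
```

```bash
python3 -m handwheel '[[-0.2,-2.85,0.02,2.69,0,0,0],[-0.2,-2.85,0.02,2.69,0,0,0],[-0.2,-2.85,0.02,2.69,0,0,0],[-0.2,-2.85,0.02,2.69,0,0,0],[-0.2,-2.85,0.02,2.69,0,0,0],[-0.2,-2.85,0.02,2.69,0,0,0],[-0.2,-2.85,0.02,2.69,0,0,0],[-0.2,-2.85,0.02,2.69,0,0,0],[-0.2,-2.85,0.02,2.69,0,0,0],[-0.2,-2.85,0.02,2.69,0,0,0],[-0.2,-2.85,0.02,2.69,0,0,0],[-0.2,-2.85,0.02,2.69,0,0,0]]'
python3 -c "
from h import *
to([-255,0,31])
p=snapshot('side');cv2.imwrite('pics/c.png',cv2.cvtColor(p['image'],cv2.COLOR_RGB2BGR))"
```

```text
time: 3.2
tool_pos: [463.9, 157.7, 195.6]
tcp_rot: [180.0, 40.0, 121.3]
ft_force: [0.7, 0.9, -0.5]
finger_gap: 33.9
grip_force: 0.0
t 3.2 tcp bay [-2.520e+02 -2.000e-01  1.276e+02] shift cm [6.44 0.02 7.2 ] turn [ 0.001  0.    -0.   ] F [ 0.7  0.9 -0.5] gap 33.9
```

View pics/c.png

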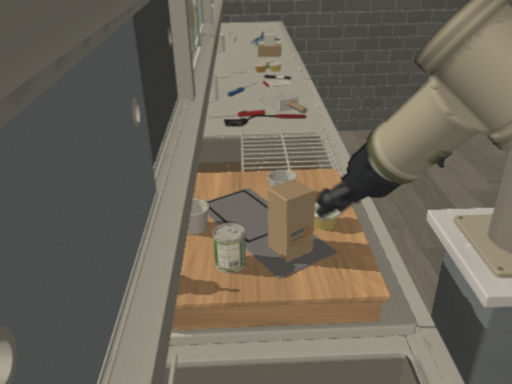

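The gripper, at about (325,208), is behind and above the box and clear of the tub and tin. Next I'll lower it.

```bash
python3 -m handwheel '[[-0.2,1.07,0,1.2,0,0,0],[-0.2,1.07,0,1.2,0,0,0],[-0.2,1.07,0,1.2,0,0,0],[-0.2,1.07,0,1.2,0,0,0],[-0.2,1.07,0,1.2,0,0,0],[-0.2,1.07,0,1.2,0,0,0],[-0.2,0,0,0,0,0,0]]'
python3 -c "
from h import *
to([-205,0,31])"
```

```text
time: 3.83
tool_pos: [459.1, 161.0, 94.2]
tcp_rot: [-179.5, 40.0, 121.7]
ft_force: [-0.1, 0.7, -0.8]
finger_gap: 34.4
grip_force: 0.0
t 3.83 tcp bay [-257.3   -2.6   26.2] shift cm [-4.31  0.25  2.99] turn [-0.005  0.001  0.005] F [-0.1  0.7 -0.8] gap 34.4
```

```bash
python3 -m handwheel '[[-0.2,-0.85,0.05,0.5,0,0,0],[-0.2,-0.85,0.05,0.5,0,0,0],[-0.2,-0.77,0,0.64,0,0,0],[-0.2,-0.31,0,0.26,0,0,0],[-0.2,-0.31,0,0.26,0,0,0],[-0.2,-0.31,0,0.26,0,0,0],[-0.2,-0.31,0,0.26,0,0,0],[-0.2,-0.31,0,0.26,0,0,0],[-0.2,-0.31,0,0.26,0,0,0],[-0.2,0,0,0,0,0,0]]'
python3 - <<'E'
from h import *
to([-147,0,31])
o,P=box([514,81,-1.03],(60,64,132,68),("top",))
for v,f in o: print(v.round(2),round(f),'bay',(BR.T@(np.array([v[0],v[1],68])-BAY)).round(1),'yaw',np.degrees(v[2]-A).round(1))
cv2.imwrite('pics/d.png',cv2.cvtColor(P[0]['image'],cv2.COLOR_RGB2BGR))
E
```

```text
time: 4.67
tool_pos: [490.7, 115.7, 102.4]
tcp_rot: [-180.0, 40.0, 121.3]
ft_force: [-0.3, -0.3, -1.1]
finger_gap: 34.1
grip_force: 0.0
t 4.67 tcp bay [-202.2    0.9   34.4] shift cm [-4.01 -0.09  3.81] turn [-0.  0. -0.] F [-0.3 -0.3 -1.1] gap 34.1
[511.72  79.01  -1.02] 77 bay [-159.9   -0.2    0. ] yaw 0.2
[511.72  79.01  -1.02] 77 bay [-159.9   -0.2    0. ] yaw 0.2
```

View pics/d.png

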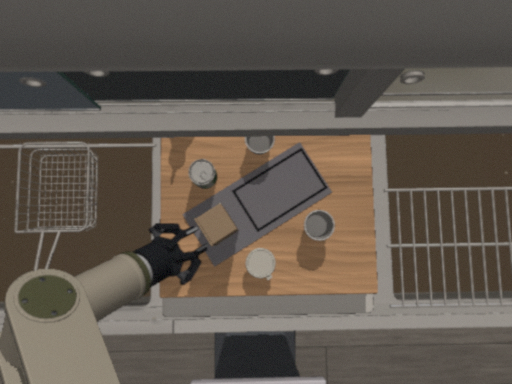

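The open fingers, at about (190,232) and (203,248), straddle the middle of the box's rear face, just short of contact or barely touching it. Next I'll slide the box slowly.

```bash
python3 -m handwheel '[[-0.2,-0.2,0,0.23,0,0,0],[-0.2,-0.2,0,0.23,0,0,0],[-0.2,-0.2,0,0.23,0,0,0],[-0.2,-0.2,0,0.23,0,0,0],[-0.2,-0.2,0,0.23,0,0,0],[-0.2,-0.2,0,0.23,0,0,0],[-0.2,-0.2,0,0.23,0,0,0],[-0.2,-0.2,0,0.23,0,0,0],[-0.2,-0.2,0,0.23,0,0,0],[-0.2,-0.2,0,0.23,0,0,0],[-0.2,-0.23,0,0.19,0,0,0],[-0.2,-0.23,0,0.19,0,0,0]]'
python3 - <<'E'
from h import *
to([-147,0,31])
o,P=box([527,54,-1.03],(60,64,132,68))
for v,f in o: print(v.round(2),round(f),'bay',(BR.T@(np.array([v[0],v[1],68])-BAY)).round(1),'yaw',np.degrees(v[2]-A).round(1))
E
```

```text
time: 5.77
tool_pos: [509.3, 85.2, 97.5]
tcp_rot: [-180.0, 40.0, 121.3]
ft_force: [0.1, 0.5, -0.6]
finger_gap: 34.2
grip_force: 0.5
t 5.77 tcp bay [-166.4    0.9   29.5] shift cm [-1.58 -0.09  1.14] turn [-0.  0. -0.] F [ 0.1  0.5 -0.6] gap 34.2
[525.54  61.97  -1.16] 635 bay [-138.2    2.7    0. ] yaw -7.8
[525.54  61.97  -1.16] 635 bay [-138.2    2.7    0. ] yaw -7.8
```

Run:
```python
from h import *
I=[]
for c in("side","top"):
    p=snapshot(c); t=trace(p,"meal_box"); im=p['image'].copy()
    print(c,[(round(d['conf'],2),d['pixels'].sum()) for d in t], [[(q,np.round(BR.T@(np.array(d['location'])-BAY)),round(d['conf'],2)) for d in place_of(p,q)[:1]] for q in("box_foot","box_head")])
    if t: im[t[0]['pixels']&(np.indices((384,512)).sum(0)%4==0)]=[255,0,0]
    r0=(130,150) if c=="side" else (120,140)
    I.append(cv2.resize(im[r0[0]:r0[0]+160,r0[1]:r0[1]+200],(400,320),interpolation=cv2.INTER_CUBIC))
cv2.imwrite('pics/e.png',cv2.cvtColor(np.hstack(I),cv2.COLOR_RGB2BGR))
```

```text
side [(0.75, np.int64(2471))] [[('box_foot', array([-135.,    4.,    2.]), 0.93)], [('box_head', array([-134.,    3.,  137.]), 0.56)]]
top [(0.87, np.int64(1000))] [[('box_foot', array([-136.,   -0.,   -1.]), 0.68)], [('box_head', array([-134.,    4.,  129.]), 0.85)]]
```

View pics/e.png

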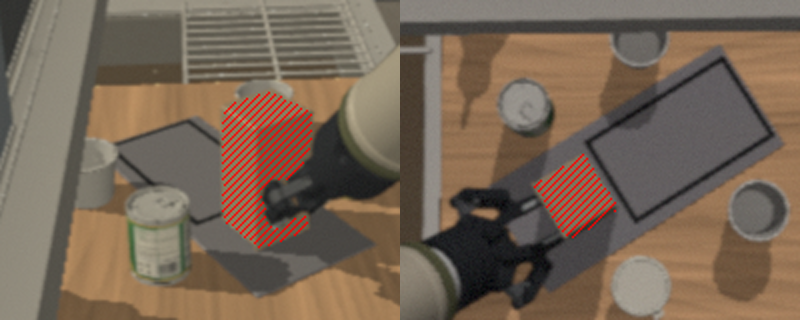

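The box is still upright and square to the mat, with its foot at about -135 mm. In the composite, the head is at (575,195) in the top half. It needs 35 mm more.

```bash
python3 -m handwheel '[[-0.2,-0.22,0,0.19,0,0,0],[-0.2,-0.22,0,0.19,0,0,0],[-0.2,-0.22,0,0.19,0,0,0],[-0.2,-0.22,0,0.19,0,0,0],[-0.2,-0.22,0,0.19,0,0,0],[-0.2,-0.22,0,0.19,0,0,0],[-0.2,-0.22,0,0.19,0,0,0],[-0.2,-0.22,0,0.19,0,0,0],[-0.2,-0.22,0,0.19,0,0,0],[-0.2,-0.22,0,0.19,0,0,0],[-0.2,-0.22,0,0.19,0,0,0],[-0.2,-0.22,0,0.19,0,0,0]]'
python3 - <<'E'
from h import *
to([-147,0,31])
o,P=box([543,30,-1.03],(60,64,132,68),("top",))
for v,f in o[:1]: print(v.round(2),round(f),'bay',(BR.T@(np.array([v[0],v[1],68])-BAY)).round(1),'yaw',np.degrees(v[2]-A).round(1))
for c in("side","top"):
    p=snapshot(c)
    for q in("box_foot","box_head","bay"):print(c,q,[(np.round(BR.T@(np.array(d['location'])-BAY)),round(d['conf'],2)) for d in place_of(p,q)[:1]])
E
```

```text
time: 7.37
tool_pos: [527.5, 55.4, 97.2]
tcp_rot: [180.0, 40.0, 121.3]
ft_force: [-0.5, 1.4, 0.9]
finger_gap: 33.7
grip_force: 0.7
t 7.37 tcp bay [-131.6    1.    29.2] shift cm [ 1.07 -0.1  -1.13] turn [-0.  0. -0.] F [-0.5  1.4  0.9] gap 33.7
[542.91  27.69  -1.01] 60 bay [-99.8  -0.2   0. ] yaw 0.8
side box_foot [(array([-101.,    3.,    2.]), 0.96)]
side box_head [(array([-101.,    4.,  133.]), 0.77)]
side bay [(array([-2., -4.,  1.]), 0.72)]
top box_foot [(array([-99.,  -2.,   2.]), 0.67)]
top box_head [(array([-104.,    4.,  131.]), 0.96)]
top bay [(array([-1.,  0., -0.]), 0.82)]
```

```bash
python3 -m handwheel '[[-0.2,0.4,0,-0.33,0,0,0],[-0.2,0.77,0,-0.64,0,0,0],[-0.2,0.77,0,-0.64,0,0,0],[-0.2,0.77,0,-0.64,0,0,0],[-0.2,-1.16,0,-1.38,0,0,0],[-0.2,-1.16,0,-1.38,0,0,0],[-0.2,-1.16,0,-1.38,0,0,0],[-0.2,-1.16,0,-1.38,0,0,0],[-0.2,-1.16,0,-1.38,0,0,0],[-0.2,-0.77,0,0.64,0,0,0],[-0.2,-0.77,0,0.64,0,0,0],[-0.2,0,0,0,0,0,0]]'
python3 - <<'E'
from h import *
to([-131,0,118])
o,P=box([543,30,-1.03],(60,64,132,68),("top",))
for v,f in o[:1]: print(v.round(2),round(f),'bay',(BR.T@(np.array([v[0],v[1],68])-BAY)).round(1),'yaw',np.degrees(v[2]-A).round(1))
E
```

```text
time: 8.87
tool_pos: [519.6, 67.7, 186.6]
tcp_rot: [-179.9, 40.0, 121.3]
ft_force: [-1.2, -0.0, -0.5]
finger_gap: 34.0
grip_force: 0.0
t 8.87 tcp bay [-146.1    0.6  118.6] shift cm [-1.12 -0.06  1.02] turn [-0.001  0.    -0.   ] F [-1.2 -0.  -0.5] gap 34.0
[543.03  27.6   -1.02] 98 bay [-99.7  -0.2   0. ] yaw 0.1
```

```bash
python3 -m handwheel '[[-0.2,-0.38,0,0.32,0,0,0],[-0.2,-0.38,0,0.32,0,0,0],[-0.2,-0.3,0,0.25,0,0,0],[-0.2,-0.3,0,0.25,0,0,0],[-0.2,-0.3,0,0.25,0,0,0],[-0.2,-0.3,0,0.25,0,0,0],[-0.2,-0.3,0,0.25,0,0,0],[-0.2,-0.3,0,0.25,0,0,0],[-0.2,-0.3,0,0.25,0,0,0],[-0.2,-0.3,0,0.25,0,0,0],[-0.2,-0.3,0,0.25,0,0,0],[-0.2,-0.3,0,0.25,0,0,0]]'
python3 -m handwheel '[[-0.2,-0.3,0,0.25,0,0,0],[-0.2,-0.3,0,0.25,0,0,0],[-0.2,-0.3,0,0.25,0,0,0],[-0.2,-0.3,0,0.25,0,0,0],[-0.2,-0.3,0,0.25,0,0,0],[-0.2,0,0,0,0,0,0],[-0.2,0,0,0,0,0,0],[-0.2,0,0,0,0,0,0]]'
python3 - <<'E'
from h import *
to([-131,0,118])
I=[]
for c in("side","top"):
    p=snapshot(c); im=p['image']
    for q in("box_foot","box_center","box_head"):print(c,q,[(np.round(BR.T@(np.array(d['location'])-BAY)),round(d['conf'],2)) for d in place_of(p,q)[:1]])
    r0=(130,150) if c=="side" else (120,140)
    I.append(cv2.resize(im[r0[0]:r0[0]+160,r0[1]:r0[1]+200],(400,320),interpolation=cv2.INTER_CUBIC))
cv2.imwrite('pics/f.png',cv2.cvtColor(np.hstack(I),cv2.COLOR_RGB2BGR))
E
```

```text
time: 9.97
tool_pos: [545.1, 26.4, 187.4]
tcp_rot: [180.0, 40.0, 121.3]
ft_force: [0.2, -0.4, 1.6]
finger_gap: 34.3
grip_force: 0.1
time: 10.63
tool_pos: [555.0, 10.0, 187.4]
tcp_rot: [-180.0, 40.0, 121.3]
ft_force: [1.1, 0.3, 0.2]
finger_gap: 34.1
grip_force: 0.0
t 10.63 tcp bay [-78.5   0.9 119.4] shift cm [ 4.11 -0.09 -3.27] turn [-0.  0. -0.] F [1.1 0.3 0.2] gap 34.1
side box_foot [(array([-97.,   4.,  16.]), 0.77)]
side box_center [(array([-57.,   2.,  70.]), 0.93)]
side box_head [(array([-22.,   3., 130.]), 0.87)]
top box_foot [(array([-68.,  -4.,  31.]), 0.62)]
top box_center [(array([-5.,  6., 31.]), 0.56)]
top box_head [(array([63.,  3., 30.]), 0.65)]
```

View pics/f.png

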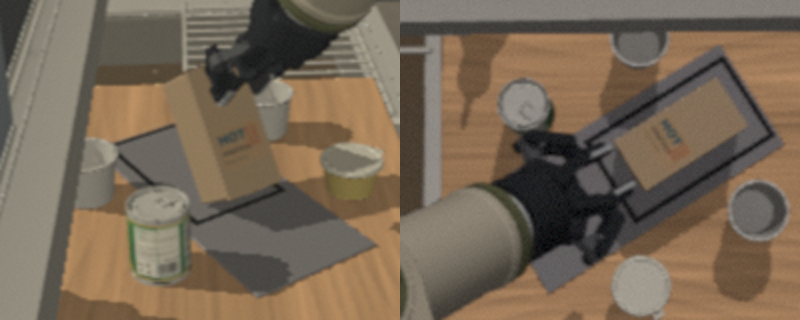

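In the side view (left half) the box was still falling. The later top view shows it lying inside the outline, foot at -68 mm and head at +63 mm, roughly centred. Next I'll withdraw the hand and check.

```bash
python3 -m handwheel '[[-0.2,0.4,0,-1.4,0,0,0],[-0.2,0.5,0,-2.8,0,0,0],[-0.2,0.5,0,-2.8,0,0,0],[-0.2,0.5,0,-2.8,0,0,0],[-0.2,0.5,0,-2.8,0,0,0],[-0.2,0.5,0,-2.8,0,0,0],[-0.2,0.5,0,-2.8,0,0,0],[-0.2,0,0,0,0,0,0],[-0.2,0,0,0,0,0,0],[-0.2,0,0,0,0,0,0]]'
python3 - <<'E'
from h import *
to([-131,0,118])
o,P=box([592,-55,-1.02],(132,64,60,68))
for v,f in o: print(v.round(2),round(f),'bay',(BR.T@(np.array([v[0],v[1],68])-BAY)).round(1),'yaw',np.degrees(v[2]-A).round(1))
for p in P:
    for q in("box_foot","box_head","tub_a","pot_a","tin"):print(q,[(np.round(BR.T@(np.array(d['location'])-BAY) if 'box' in q else d['location']),round(d['conf'],2)) for d in place_of(p,q)[:2]])
I=[p['image'][120:280,150:350] for p in P]
cv2.imwrite('pics/g.png',cv2.cvtColor(cv2.resize(np.hstack(I),None,fx=2,fy=2),cv2.COLOR_RGB2BGR))
E
```

```text
time: 11.87
tool_pos: [480.8, 132.2, 304.3]
tcp_rot: [-180.0, 40.0, 121.3]
ft_force: [0.5, 0.6, -0.8]
finger_gap: 34.1
grip_force: 0.0
t 11.87 tcp bay [-221.4    0.9  236.3] shift cm [ 0.69 -0.09 14.87] turn [-0.     0.     0.001] F [ 0.5  0.6 -0.8] gap 34.1
[594.8  -54.97  -1.08] 131 bay [-2.3  1.1  0. ] yaw -3.0
[595.49 -56.91  -1.03] 80 bay [-0.2  0.7  0. ] yaw -0.5
[595.04 -56.2   -1.06] 237 bay [-1.1  0.7  0. ] yaw -1.8
box_foot [(array([-68.,   2.,  30.]), 0.85)]
box_head [(array([64.,  2., 34.]), 0.61), (array([ 15., 116.,  -4.]), 0.47)]
tub_a [(array([428.,  -6.,  64.]), 0.83)]
pot_a [(array([ 509., -141.,   67.]), 0.69), (array([701., -12.,  65.]), 0.67)]
tin [(array([628., 114.,  63.]), 0.66)]
box_foot [(array([-68.,   0.,  29.]), 0.72)]
box_head [(array([64.,  4., 30.]), 0.79)]
tub_a [(array([429., -12.,  61.]), 0.92), (array([558.,  -3., 100.]), 0.48)]
pot_a [(array([ 514., -138.,   66.]), 0.97), (array([702.,  -9.,  68.]), 0.75)]
tin [(array([624., 115.,  66.]), 0.8), (array([595., -50.,  70.]), 0.62)]
```

View pics/g.png

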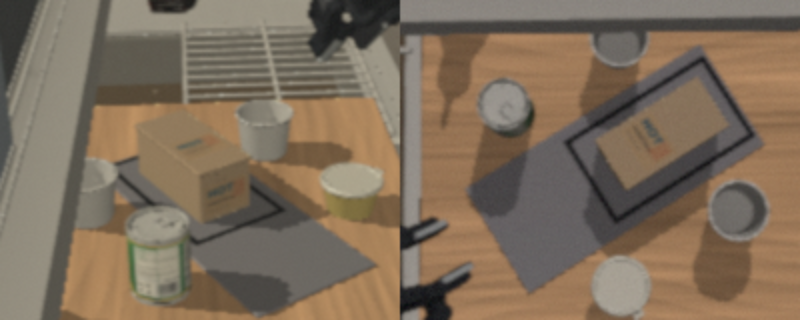

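The box lies flat and centred inside the outline, at about (662,133) in the right half. The bystanders have not moved and the hand is clear.

```bash
python3 -c "
from bench import *
print(hand_in())"
```

```text
the job is handed in; nothing more can be done
None
```

The meal box slid upright to the bay, toppled in and lies flat inside the outline (foot about -68 mm, head about +64 mm, within a few mm of the centreline); the bystanders are where they stood, the hand is clear, and the job is handed in, though no verdict came back.

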